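# Refill the adapter caddy and show the gold jack adapter to the inspection camera

## Robot

A 6-joint arm with a two-finger parallel gripper is mounted at the origin on a cart in front of the work surface, level with it; the furniture and walls round the work are solid. World frame = base frame: x ahead of the robot, y to its left, z up, the work surface at z = 0. Lengths are in m, angles in rad, forces in N, time in s.
With the tool pointing down it reaches from about 0.4 to 0.825 m from the base axis. Payload 7 kg.
Tool frame: the origin (TCP) lies on the centre line of the jaws, within the pads' length; the fingertips stand 14 mm ahead of it and the grasp point (between the pads) lies 5 mm behind it; z points along the fingers, y is the line along which they close (so a half turn about z gives the same grasp; the last joint's range is limited). The gripper opens to 88 mm and grips with 3 to 60 N. Pads are 19 mm wide; open, the fingers measure 130 mm over their backs; the gripper's body (78 mm by 193 mm) begins 47 mm behind the grasp point.
Start: joints at [1.391, 0.359, 0.012, 0, -1.224, -0.288], TCP at [0.304, 0.602, 0.206] pointing down, gripper open.
Joint ranges: [-3.07, 3.07], [-1.43, 2.12], [-1.02, 1.25], [-3.03, 1.67], [-3.05, -0], [-3.03, 3.03]. Speed limits (rad/s): [2.39, 2.39, 3.01, 3.14, 3.14, 3.14].

## Interface

Orientations are given as [roll, pitch, yaw] about the fixed x, y, z axes, in that order (R = Rz(yaw) Ry(pitch) Rx(roll)).
In Python, from station import arm gives the robot as it stands.
- The arm moves only by the tool move_arm, never from a script. Its argument "rows" is a list of rows, each an object with "translation": the shift along the tool's x, y, z in cm, a list of three; "rot": the turn, a rotation vector about the tool's x, y, z in degrees, a list of three; "hand": the closure, from 0 (fully open) to 1 (shut). A call has 1 to 8 rows; each row is the pose to reach, as a shift and turn from the pose commanded when the call began, along the tool's axes at that moment; what a row does not reach only later rows make up. A row lasts 1/12 s, in which the tool goes at most 41.7 mm and 7.16 degrees, less where a joint would pass 70% of its speed; a pose out of reach is approached as far as the arm can. A call with a gripper value outside its range is refused whole. The fingers move at their own pace and stop on an object; "squeeze" is the grip in N (left out, the last holds). Time passes only in rows, so rows that repeat a pose let the fingers close. It gives the time, the measured TCP pose, the force, the opening and the grip force at its end, in the units of the state.
- arm.get_state(): the state, without advancing time (a new reading comes with each control period).
- arm.grab_frame(name): name is "scene" or "top" or "wrist"; returns (picture, depth): 480x640x3 uint8, red, green, blue; 480x640 float32, m along the optical axis (not along the pixel's ray), 0 where there is no reading.
- arm.camera_params(name): a dict with "vfov" (degrees; the focal length in pixels is half the picture's height over the tangent of half this angle, whatever the lens; pixels are square), "cx", "cy" (the principal point, pixels), "position" and "orientation" of the camera in the world; the wrist camera has in their place "tool_from_camera" (4x4, takes a point from camera to tool coordinates, whose origin is the TCP and whose axes are the flange's). Camera axes: x right, y down, z forward; pixel columns grow to the right and rows downward; lengths in m; the calibration is good to about 2 mm. The wrist camera is an equidistant fisheye: a pixel r from the principal point sees the ray r / f radians off the axis. A picture is of the moment at which its call begins: read the wrist's pose just before it. camera_params takes no time and is no camera call.
- arm.job_done(): hands the job in; it is judged then, once.
Trained networks look in the newest picture that a camera, given by its name, has taken for a name from the list of things; names that differ only in an ending like _2 or _b are one class to them, and where a whole thing is asked for, a point or a joint stands for the part that bears it (a point fixed in the world has none). Each returns a list of dicts, best first, with "p" (0 to 1); they miss things now and then, are a little off and sometimes report something else, mostly with a low value. They report only what shows in the picture. A call takes as long as a camera call.
- arm.search_frame(label, camera): "point" ([x, y, z] in m, in the coordinates of the camera as it stood for that picture, good to about 4 mm: the middle of the surface that is visible of it).
- arm.pinpoint(label, camera): "point" ([x, y, z] in m, in the coordinates of the camera as it stood for that picture, good to about 4 mm: a listed point, or the origin of a listed thing).
The state is a dict: "t": time; "q": joint angles; "qd": joint speeds; "joint_efforts": joint torques, N m; "eef_pos": TCP position; "ee_rot": TCP orientation; "force": force on the tool from outside, world axes, zero at the start; "moment": the same for the moment, N m; "width": finger opening in m; "gripper_force": force on a finger pad.
Only numpy, scipy, OpenCV 4.12 (cv2) and the standard library are available. Lean on these libraries where they do the work, as an engineer would, in place of code of your own. Each camera call takes 0.05 s, during which the arm holds its last target. There are 200 camera calls.

## Task

The gold jack adapter crackles and is to be looked at. First lay the spare silver adapter from the desk into the one empty pocket of the blue caddy, down in its slot and pointing the same way as the others, and let go of it; then pick the gold adapter out and hold it still and level in front of the inspection camera, at lens height, its plug tip pointing straight at the lens from about 8 cm away. Finish while still holding it there; leave the other two adapters in their pockets, don't touch the camera, and don't push the other things around.

Things in the scene. Friction and masses are not known exactly. Their poses are not given: they have to be found in the camera images.
- caddy: blue adapter caddy, fixed; plate 94 (x) x 212 (y) x 6 mm high, origin under its centre, x to the far side, y left, z up. Four pockets in a row along y, 52 mm apart; three hold an adapter, one is empty (varies). A neighbour's side is 40 mm from a pocket's middle: open the fingers only partly (40 mm inside, 75 mm over their backs).
- gold: gold-coloured jack adapter, lying in one of the pockets with its plug tip to caddy +x; 51 mm long, 18 g: thick barrel 12 wide, 13 high, y +6 to +25 mm, then a thinner plug shaft to its tip at y -25. Contact shape: bar 12 x 13 mm, y -19 to +24 (does not roll). Origin on its underside, z up, y along its length, -y to the plug tip.
- gold_tip (a point): plug tip of the gold adapter, on its long axis (6.5 mm above its underside); axes as its body
- silver_a: silver jack adapter lying in a pocket, plug tip to caddy +x; 51 mm long, 18 g: thick barrel 12 wide, 13 high, y +6 to +25 mm, then a thinner plug shaft to its tip at y -25. Contact shape: bar 12 x 13 mm, y -19 to +24 (does not roll). Origin on its underside, z up, y along its length, -y to the plug tip.
- silver_b: second silver jack adapter lying in a pocket, same make and way round as silver_a
- spare: spare silver jack adapter lying on the desk to the right of the caddy; 51 mm long, 18 g: thick barrel 12 wide, 13 high, y +6 to +25 mm, then a thinner plug shaft to its tip at y -25. Contact shape: bar 12 x 13 mm, y -19 to +24 (does not roll). Origin on its underside, z up, y along its length, -y to the plug tip.
- spare_tip (a point): plug tip of the spare adapter, 6.5 mm above its underside; axes as its body
- lens (a point): centre of the inspection camera's lens face, 160 mm above the desk. Axes of the camera: x points back into the camera, so the lens looks along -x; y left, z up
- camera: inspection camera fixed to the desk, left of the caddy: grey box 36 x 58 x 42 mm on a thin post and a round foot (76 mm across); its top is 181 mm above the desk. Origin at the centre of the foot's underside; the lens face is 31 mm ahead along its -x and 160 mm up. Not to be touched
- pick_tin: brown flat tin 60 x 87 x 21 mm, bystander, loose on the desk; origin under its centre
- capo: grey guitar capo 42 x 90 x 14 mm, bystander, loose; origin under its centre
- harmonica: silver and brown harmonica 26 x 100 x 19 mm, bystander, loose; origin under its centre
- tuner_clip: black clip-on tuner 24 x 45 x 10 mm, bystander, loose; origin under its centre
- pocket_1 (a point): pocket 1 of 4 from the left: where the origin of an adapter lying in it belongs, on the plate 6 mm above the desk; axes as the caddy, plug tip to +x. A 16 mm wide slot in a comb (x +3 to +21 mm, top 9 mm above the plate) takes the shaft; an 8 mm high stop (18 mm wide) ends at x -29 behind the barrel; between them both sides of the barrel are open to fingers
- pocket_2 (a point): pocket 2 of 4 from the left: where the origin of an adapter lying in it belongs, on the plate 6 mm above the desk; axes as the caddy, plug tip to +x. A 16 mm wide slot in a comb (x +3 to +21 mm, top 9 mm above the plate) takes the shaft; an 8 mm high stop (18 mm wide) ends at x -29 behind the barrel; between them both sides of the barrel are open to fingers
- pocket_3 (a point): pocket 3 of 4 from the left: where the origin of an adapter lying in it belongs, on the plate 6 mm above the desk; axes as the caddy, plug tip to +x. A 16 mm wide slot in a comb (x +3 to +21 mm, top 9 mm above the plate) takes the shaft; an 8 mm high stop (18 mm wide) ends at x -29 behind the barrel; between them both sides of the barrel are open to fingers
- pocket_4 (a point): pocket 4 of 4 from the left: where the origin of an adapter lying in it belongs, on the plate 6 mm above the desk; axes as the caddy, plug tip to +x. A 16 mm wide slot in a comb (x +3 to +21 mm, top 9 mm above the plate) takes the shaft; an 8 mm high stop (18 mm wide) ends at x -29 behind the barrel; between them both sides of the barrel are open to fingers

How it is judged:
By the outcome, as a careful person would: the job done as asked, in the order asked, and still so for the second after the job is handed in, while the arm keeps its last pose, push and grip.
It also fails if it takes over 51 s, if anything falls off the work surface, if the arm or the gripper's body presses on something with over 40 N, if the wrist force passes 120 N, or if a joint passes its speed limit or range.

## Working session

There is one attempt and no reset: what is moved stays moved. The work goes in short steps, Python scripts to look and compute and a tool call to move; the robot and the scene stay as the last step left them, time stands still between calls to the robot, and variables do not carry over. Pictures are saved under pics/ and viewed, at most 10 in all, crops included, and the job is handed in when it is done.

Besides the shell and the picture viewer there is one more tool, called after "Request:" as name(argument=value, ...), one argument or row to a line, values as JSON. move_arm: Moves the arm, as the interface text tells. Its arguments: {"type":"object","properties":{"rows":{"type":"array","items":{"type":"object","properties":{"translation":{"type":"array","items":{"type":"number"}},"rot":{"type":"array","items":{"type":"number"}},"hand":{"type":"number"}}}},"squeeze":{"type":"number"}},"required":["rows"]}

```bash
ls; mkdir -p pics
cat > h.py <<'E'
import numpy as np, cv2
from scipy.spatial.transform import Rotation as R
from station import arm
def cam_T(name, st=None):
    p=arm.camera_params(name)
    if 'tool_from_camera' in p:
        st=st or arm.get_state()
        T=np.eye(4);T[:3,:3]=R.from_euler('xyz',st['ee_rot']).as_matrix();T[:3,3]=st['eef_pos']
        return T@np.array(p['tool_from_camera'])
    T=np.eye(4);o=np.array(p['orientation'])
    T[:3,:3]=o if o.shape==(3,3) else R.from_euler('xyz',o).as_matrix()
    T[:3,3]=p['position'];return T
def w(T,pt): return T[:3,:3]@np.array(pt)+T[:3,3]
E
python3 - <<'E'
from h import *
for n in ('scene','top','wrist'):
    p=arm.camera_params(n);print(n,p)
    T=cam_T(n)
    im,d=arm.grab_frame(n);cv2.imwrite(f'pics/{n}0.png',im[:,:,::-1]);np.save(f'{n}0.npy',d)
    for l in ['caddy','gold','gold_tip','silver_a','spare','spare_tip','lens','camera','pocket_1','pocket_2','pocket_3','pocket_4','pick_tin','capo','harmonica','tuner_clip']:
        print(l,[(round(r['p'],2),np.round(w(T,r['point']),3).tolist()) for r in arm.pinpoint(l,n)][:4])
print(arm.get_state())
E
```

```text
pics
scene {'vfov': 46.531495344710606, 'cx': 332.44181638847704, 'cy': 236.0979647675131, 'position': array([ 0.03988415, -0.68512284,  0.96667929]), 'orientation': array([-2.35966758, -0.00729878, -0.58862413])}
caddy [(0.84, [0.494, 0.035, -0.002]), (0.67, [0.485, 0.056, 0.008]), (0.15, [0.504, -0.282, 0.003])]
gold [(0.45, [0.496, 0.009, 0.001]), (0.36, [0.481, -0.263, 0.001]), (0.29, [0.479, 0.108, 0.005])]
gold_tip [(0.75, [0.498, -0.048, 0.007])]
silver_a [(0.64, [0.503, -0.046, 0.007]), (0.49, [0.48, 0.109, 0.006]), (0.36, [0.626, 0.263, -0.002])]
spare []
spare_tip [(0.69, [0.521, 0.011, 0.019]), (0.69, [0.495, 0.006, 0.005]), (0.43, [0.504, -0.281, 0.006])]
lens [(0.61, [0.588, 0.261, 0.159])]
camera [(0.82, [0.622, 0.265, -0.001])]
pocket_1 [(0.96, [0.502, -0.048, 0.005]), (0.86, [0.497, 0.006, 0.008]), (0.71, [0.522, 0.016, 0.014]), (0.71, [0.503, -0.045, 0.008])]
pocket_2 [(0.96, [0.502, -0.048, 0.005]), (0.86, [0.497, 0.006, 0.008]), (0.71, [0.522, 0.016, 0.014]), (0.71, [0.503, -0.045, 0.008])]
pocket_3 [(0.96, [0.502, -0.048, 0.005]), (0.86, [0.497, 0.006, 0.008]), (0
[... 2413 characters left out ...]
tuner_clip []
{'t': 2.55, 'q': array([ 1.39109520e+00,  3.58591557e-01,  1.19240629e-02, -2.02151264e-05,
       -1.22408765e+00, -2.88093328e-01]), 'qd': array([-5.54804106e-04, -1.26937070e-03, -7.68071356e-04, -1.47908437e-05,
       -1.03231953e-03,  5.29395782e-04]), 'joint_efforts': array([-4.15621116e-04, -5.82369983e+01,  2.93297160e+01,  7.00229958e+00,
        1.24099603e-02, -2.02566463e-05]), 'eef_pos': array([0.30437639, 0.60246918, 0.20617355]), 'ee_rot': array([-3.14155857e+00,  2.99307594e-05, -4.67801319e-01]), 'force': array([ 0.08078716,  0.28949684, -1.04560044]), 'moment': array([-0.00123688,  0.01889168, -0.01130602]), 'gripper_force': 0.0, 'width': 0.08773317138985035}
```

View images.

View pics/top0.png

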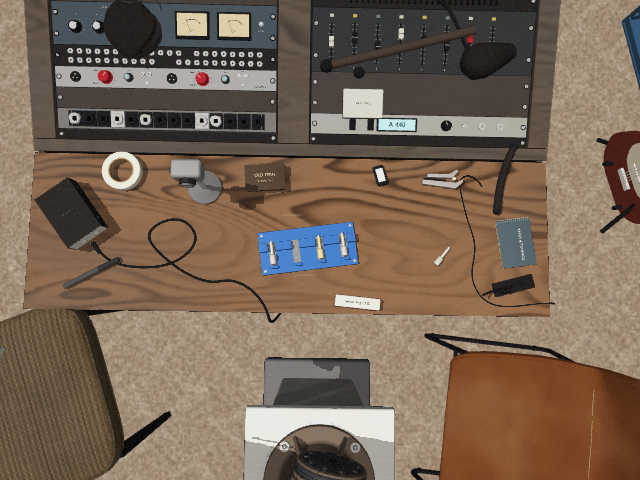

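View pics/scene0.png

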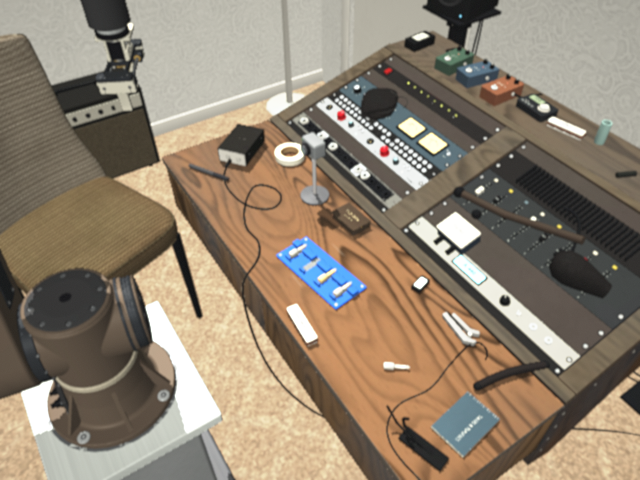

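The top view shows the gold adapter in pocket 3 from the left (320,247) and pocket 2 empty (297,252). The spare is at (442,256) with its tip to the upper right, and the lens faces the robot at about (187,175). The scene view agrees: caddy (320,272), spare (397,367). I'll go over the caddy and look with the wrist camera.

Request:
move_arm(
  rows=[
    {"translation": [37.9,44.9,0],"rot": [0,0,0],"hand": 0.54},
    {"translation": [37.9,44.9,0],"rot": [0,0,0],"hand": 0.54},
    {"translation": [37.9,44.9,0],"rot": [0,0,0],"hand": 0.54},
    {"translation": [37.9,44.9,0],"rot": [0,0,0],"hand": 0.54},
    {"translation": [37.9,44.9,0],"rot": [0,0,0],"hand": 0.54},
    {"translation": [37.9,44.9,0],"rot": [0,0,0],"hand": 0.54},
    {"translation": [37.9,44.9,0],"rot": [0,0,0],"hand": 0.54},
    {"translation": [37.9,44.9,0],"rot": [0,0,0],"hand": 0.54},
  ],
)

```text
t: 3.22
eef_pos: [0.3815, 0.2762, 0.2065]
ee_rot: [-3.141, -0.0, -0.467]
force: [1.3, 0.2, -0.0]
width: 0.0421
gripper_force: 0.0
```

Request:
move_arm(
  rows=[
    {"translation": [16.4,19.4,0],"rot": [0,0,0],"hand": 0.54},
    {"translation": [16.4,19.4,0],"rot": [0,0,0],"hand": 0.54},
    {"translation": [16.4,19.4,0],"rot": [0,0,0],"hand": 0.54},
    {"translation": [16.4,19.4,0],"rot": [0,0,0],"hand": 0.54},
    {"translation": [16.4,19.4,0],"rot": [0,0,0],"hand": 0.54},
    {"translation": [16.4,19.4,0],"rot": [0,0,0],"hand": 0.54},
    {"translation": [16.4,19.4,0],"rot": [0,0,0],"hand": 0.54},
    {"translation": [16.4,19.4,0],"rot": [0,0,0],"hand": 0.54},
  ],
)

```text
t: 3.88
eef_pos: [0.4405, 0.0286, 0.2063]
ee_rot: [-3.141, -0.0, -0.473]
force: [-0.0, -0.1, -0.8]
width: 0.0404
gripper_force: 0.0
```

Run:
```python
from h import *
st=arm.get_state();T=cam_T('wrist',st);print(st['eef_pos'],st['ee_rot'])
im,d=arm.grab_frame('wrist');cv2.imwrite('pics/w1.png',im[:,:,::-1]);np.savez('w1.npz',im=im,d=d,T=T)
for l in ['caddy','gold','gold_tip','silver_a','pocket_1','lens','spare']:
    print(l,[(round(r['p'],2),np.round(w(T,r['point']),3).tolist()) for r in arm.pinpoint(l,'wrist')][:6])
```

```text
[0.4405078  0.02860261 0.20631825] [-3.14142020e+00 -2.62360712e-04 -4.72640466e-01]
caddy [(0.83, [0.492, 0.034, 0.001])]
gold [(0.68, [0.494, 0.007, 0.004]), (0.62, [0.494, 0.005, 0.009])]
gold_tip [(0.96, [0.521, 0.013, 0.011]), (0.23, [0.496, 0.007, 0.007])]
silver_a [(0.94, [0.504, -0.045, 0.005]), (0.77, [0.485, 0.109, 0.007])]
pocket_1 [(0.93, [0.488, 0.056, 0.001]), (0.67, [0.495, 0.006, 0.008]), (0.62, [0.484, 0.109, 0.009]), (0.56, [0.505, -0.048, 0.002])]
lens []
spare [(0.77, [0.482, -0.263, -0.0])]
```

View pics/w1.png

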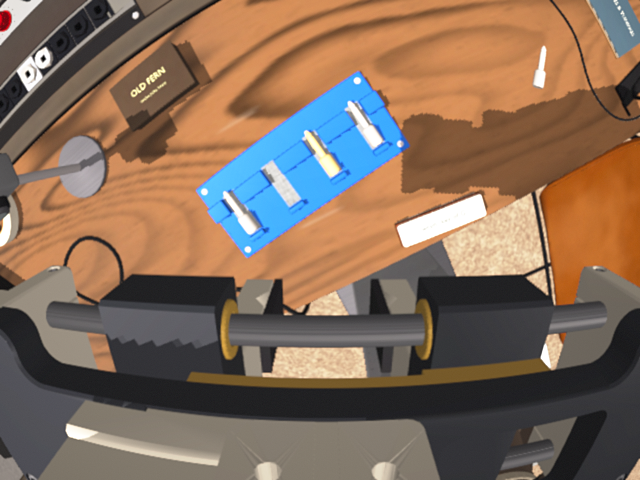

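The wrist view shows the caddy with gold at (321,155), the empty pocket at (281,183), silvers at (240,213) and (364,125), and the spare at (541,68), thin end up. Now I'll get exact caddy and spare poses from the depth cloud in two views.

```bash
cat >> h.py <<'E'
def cloud(name,d,T):
    p=arm.camera_params(name);f=240/np.tan(np.radians(p['vfov'])/2)
    v,u=np.mgrid[0:480,0:640].astype(float);x=(u-p['cx'])/f;y=(v-p['cy'])/f
    if name=='wrist':
        r=np.hypot(x,y)+1e-12;k=np.tan(np.minimum(r,1.5))/r;x,y=x*k,y*k
    P=np.stack([x*d,y*d,d],-1)@T[:3,:3].T+T[:3,3];P[d<=0]=np.nan;return P
def near(P,c,r): return np.hypot(P[...,0]-c[0],P[...,1]-c[1])<r
def blob(im,P,c,r,zmin,show=True):
    m=near(P,c,r)&(P[...,2]>zmin)
    return P[m],im[m]
def rect(Q):
    (c,s,a)=cv2.minAreaRect((Q[:,:2]*1000).astype(np.float32));return np.round(c,1),np.round(s,1),round(a,1)
E
python3 - <<'E'
from h import *
D={}
z=np.load('w1.npz');D['wrist']=(z['im'],z['d'],z['T'])
for n in('top','scene'): D[n]=(cv2.imread(f'pics/{n}0.png')[:,:,::-1],np.load(f'{n}0.npy'),cam_T(n))
for n,(im,d,T) in D.items():
    P=cloud(n,d,T);i=im.astype(int)
    blue=(i[...,2]-i[...,0]>60)&near(P,(.493,.034),.14)
    B=P[blue];print(n,'caddy',rect(B),'z',np.round(np.percentile(B[:,2],[5,50,95])*1000,1))
    for nm,c in [('p1',(.483,.109)),('gold',(.497,.006)),('p4',(.503,-.046)),('spare',(.485,-.263))]:
        thr=.0 if nm=='spare' else .0
        g=near(P,c,.03)&((i[...,0]-i[...,2]>-10)&(i.min(-1)>110) if nm!='gold' else (i[...,0]-i[...,2]>20))
        Q=P[g]
        if len(Q)<10: print(nm,len(Q));continue
        m=Q.mean(0);U,S,V=np.linalg.svd((Q-m)[:,:2]);
        print(nm,len(Q),rect(Q),'z',np.round(np.percentile(Q[:,2],[5,50,95])*1000,1),'m',np.round(m*1000,1),'ang',round(np.degrees(np.arctan2(V[0,1],V[0,0])),1))
    desk=near(P,(.45,-.16),.02);print('desk z',np.nanmedian(P[desk][:,2]) if desk.any() else None)
    bx=near(P,(.615,.264),.06)&(P[...,2]>.135)&(P[...,2]<.2)
    if bx.sum()>20: print('camera box',rect(P[bx]),np.round(np.percentile(P[bx][:,2],[2,50,98]),3))
E
```

```text
wrist caddy (array([491.7,  34.2]), array([ 95.4, 220.3]), 8.1) z [ 4.9  6.5 15.6]
p1 2244 (array([479.1, 104.3]), array([32.8, 51.9]), 85.4) z [  6.8 301.  313.5] m [488.4  96.4 232.3] ang 148.7
gold 588 (array([491.6,  17.6]), array([51.9, 34.6]), 14.7) z [  6.3  17.  306.1] m [488.3   9.   64.9] ang -179.5
p4 633 (array([501.8, -44.7]), array([52.4, 13.6]), 8.9) z [ 5.8 15.3 19.2] m [500.5 -44.3  13.5] ang -172.5
spare 374 (array([ 481. , -267.3]), array([19.7, 56.9]), 48.6) z [-0.3  9.1 13.5] m [ 477.9 -259.7    8.2] ang 137.0
desk z 0.00017432092836780488
camera box (array([610.5, 245.6]), array([22.3, 58.8]), 53.6) [0.142 0.154 0.165]
top caddy (array([493.3,  32.8]), array([ 93.3, 211.1]), 8.0) z [ 2.4  6.1 15.5]
p1 98 (array([481.7, 109.9]), array([49.1, 13.2]), 7.7) z [ 5.9 15.6 20.4] m [477.8 109.6  14.9] ang -170.2
gold 97 (array([496. ,   7.8]), array([49.2, 12.8]), 11.5) z [ 7.  15.5 20. ] m [491.3   6.6  14.8] ang -172.2
p4 105 (array([501.6, -44.2]), array([49.8, 12.2]), 8.1) z [ 5.5 15.4 20.3] m [498.6 -44.   14.4] ang -172.8
spare 86 (array([ 483.1, -262.3]), array([
[... 154 characters left out ...]
.4]), 0.2) [0.149 0.179 0.183]
scene caddy (array([492.4,  35.5]), array([101.8, 227.6]), 7.9) z [ 0.7  4.9 14.2]
p1 259 (array([482.3, 107.9]), array([56.7, 54.8]), 19.7) z [-758.1 -749.6   17.2] m [ 479.2  108.1 -518.7] ang -156.5
gold 273 (array([492. ,   7.9]), array([59. , 46.8]), 67.6) z [-758.2 -748.9   16.1] m [ 490.     5.6 -526.1] ang -108.3
p4 263 (array([498. , -43.7]), array([55.8, 47. ]), 58.5) z [-757.9 -747.8   17. ] m [ 493.9  -47.  -472.9] ang -104.3
spare 184 (array([ 482.3, -263. ]), array([25.5, 54.2]), 46.9) z [-3.1  6.4 12.5] m [ 478.9 -261.6    4.9] ang -35.8
desk z -0.0017726263934552677
camera box (array([615.5, 259.5]), array([50.8, 61.9]), 0.7) [0.142 0.171 0.181]
```

Request:
move_arm(
  rows=[
    {"translation": [15.9,23.7,8.6],"rot": [0,0,12.9],"hand": 0.54},
    {"translation": [15.9,23.7,8.6],"rot": [0,0,12.9],"hand": 0.54},
    {"translation": [15.9,23.7,8.6],"rot": [0,0,12.9],"hand": 0.54},
    {"translation": [15.9,23.7,8.6],"rot": [0,0,12.9],"hand": 0.54},
    {"translation": [15.9,23.7,8.6],"rot": [0,0,12.9],"hand": 0.54},
    {"translation": [15.9,23.7,8.6],"rot": [0,0,12.9],"hand": 0.54},
    {"translation": [15.9,23.7,8.6],"rot": [0,0,12.9],"hand": 0.54},
    {"translation": [15.9,23.7,8.6],"rot": [0,0,12.9],"hand": 0.54},
  ],
)

```text
t: 4.95
eef_pos: [0.4748, -0.2559, 0.1176]
ee_rot: [3.139, 0.003, -0.695]
force: [-0.4, 1.0, 0.3]
width: 0.0406
gripper_force: 0.0
```

Request:
move_arm(
  rows=[
    {"translation": [0,0,0],"rot": [0,0,0],"hand": 0.54},
    {"translation": [0,0,0],"rot": [0,0,0],"hand": 0.54},
  ],
)

```text
t: 5.12
eef_pos: [0.4752, -0.252, 0.1197]
ee_rot: [3.141, 0.001, -0.694]
force: [-0.1, 1.1, -0.8]
width: 0.0404
gripper_force: 0.0
```

Run:
```python
from h import *
st=arm.get_state();T=cam_T('wrist',st);print(st['eef_pos'],st['ee_rot'])
im,d=arm.grab_frame('wrist');cv2.imwrite('pics/w2.png',im[:,:,::-1]);np.savez('w2.npz',im=im,d=d,T=T)
for l in ['spare','spare_tip']:
    print(l,[(round(r['p'],2),np.round(w(T,r['point']),3).tolist()) for r in arm.pinpoint(l,'wrist')][:6])
P=cloud('wrist',d,T)
for zm in (.003,.0065,.01):
    g=near(P,(.483,-.262),.033)&(P[...,2]>zm)&(P[...,2]<.03);Q=P[g]
    m=Q.mean(0);V=np.linalg.svd((Q-m)[:,:2],full_matrices=False)[2]
    print(len(Q),rect(Q),np.round(np.percentile(Q[:,2],[5,50,95])*1000,1),np.round(m*1000,1),np.degrees(np.arctan2(V[0,1],V[0,0])))
```

```text
[ 0.47522116 -0.25204587  0.11966782] [ 3.14098285e+00  1.07796610e-03 -6.93733927e-01]
spare [(0.55, [0.483, -0.263, -0.005]), (0.31, [0.501, -0.28, 0.007])]
spare_tip [(0.69, [0.504, -0.281, 0.005])]
702 (array([ 481.6, -263.5]), array([13. , 50.9]), 50.7) [ 7.4 10.3 13.6] [ 478.  -260.8   10.5] 140.49490787425236
694 (array([ 481.6, -263.5]), array([13. , 50.9]), 50.9) [ 7.6 10.3 13.6] [ 478.  -260.8   10.5] 140.5006504733905
382 (array([ 480.3, -262.4]), array([11.3, 47. ]), 50.7) [10.2 12.1 13.9] [ 472.  -256.1   12. ] 140.24790076790322
```

View pics/w2.png

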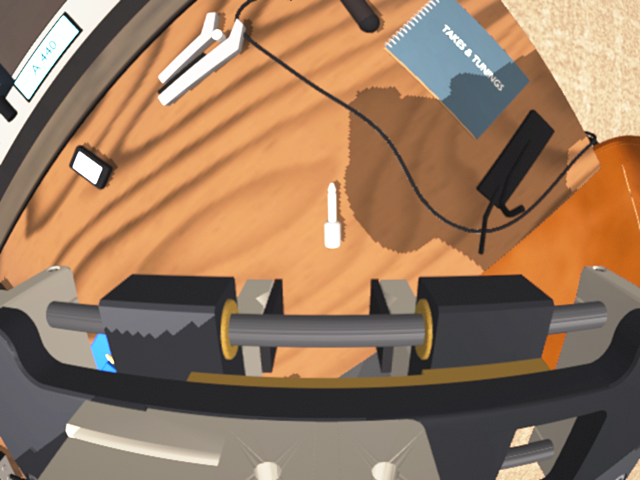

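The spare sits centred between the fingers, barrel at (332,235), tip at (332,188). Its height of 13.6 mm, length of 51 mm and axis of -39.5° match the expected values. Descending.

Request:
move_arm(
  rows=[
    {"translation": [0,0.4,4],"rot": [0,0,0],"hand": 0.54},
    {"translation": [0,0.4,8],"rot": [0,0,0],"hand": 0.54},
    {"translation": [0,0.4,9.5],"rot": [0,0,0],"hand": 0.54},
    {"translation": [0,0.4,10.3],"rot": [0,0,0],"hand": 0.54},
    {"translation": [0,0.4,10.3],"rot": [0,0,0],"hand": 0.54},
    {"translation": [0,0.4,10.3],"rot": [0,0,0],"hand": 0.54},
  ],
)

```text
t: 5.77
eef_pos: [0.4739, -0.2548, 0.0183]
ee_rot: [-3.141, -0.001, -0.691]
force: [0.0, 0.4, 0.4]
width: 0.0402
gripper_force: 0.0
```

Request:
move_arm(
  rows=[
    {"translation": [0,0.0,0.1],"rot": [0,0,0],"hand": 0.54},
    {"translation": [0,0,0.1],"rot": [0,0,0],"hand": 1},
    {"translation": [0,0,0.1],"rot": [0,0,0],"hand": 1},
    {"translation": [0,0,0.1],"rot": [0,0,0],"hand": 1},
    {"translation": [0,0,0.1],"rot": [0,0,0],"hand": 1},
    {"translation": [0,0,0.1],"rot": [0,0,0],"hand": 1},
    {"translation": [0,0,0.1],"rot": [0,0,0],"hand": 1},
    {"translation": [0,0,0.1],"rot": [0,0,0],"hand": 1},
  ],
  squeeze=20,
)

```text
t: 6.43
eef_pos: [0.4728, -0.2553, 0.0162]
ee_rot: [3.142, 0.0, -0.693]
force: [0.6, 0.5, -0.2]
width: 0.0021
gripper_force: 0.0
```

Run:
```python
from h import *
st=arm.get_state();T=cam_T('wrist',st);print(st)
im,d=arm.grab_frame('wrist');cv2.imwrite('pics/w3.png',im[:,:,::-1])
print(arm.get_state()['width'])
```

```text
{'t': 6.4333, 'q': array([-1.30135080e-01,  3.38548371e-01, -5.22433217e-01,  1.97267211e-05,
       -7.09826187e-01,  1.00789641e+00]), 'qd': array([ 0.00030093,  0.00288915, -0.00019135,  0.00101163,  0.00055959,
       -0.00130536]), 'joint_efforts': array([ 6.59810266e-04, -4.78523219e+01,  2.04185665e+01,  4.80619267e+00,
        8.52750032e-02, -3.75005638e-04]), 'eef_pos': array([ 0.47279134, -0.25531722,  0.01618077]), 'ee_rot': array([ 3.14157567e+00,  2.82100645e-06, -6.93020032e-01]), 'force': array([ 0.62996161,  0.52778469, -0.1550354 ]), 'moment': array([ 0.02849732, -0.02856257,  0.00275884]), 'gripper_force': 0.0, 'width': 0.002082025341865547}
0.0009729336034682116
```

View pics/w3.png

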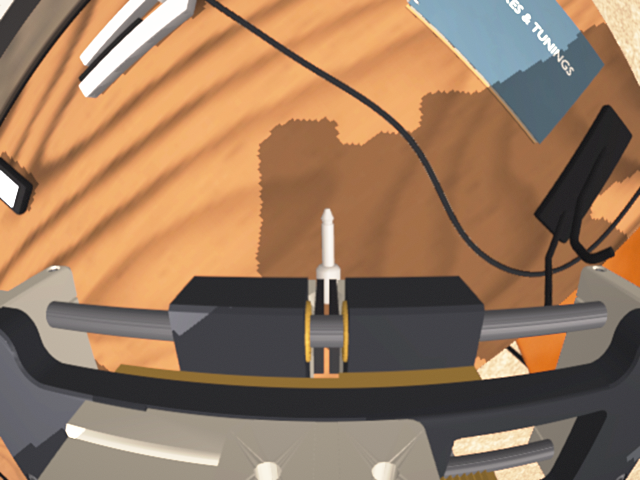

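Run:
```python
from h import *
st=arm.get_state();im,d=arm.grab_frame('wrist');s2=arm.get_state();print(st['t'],st['width'],s2['width'],s2['gripper_force'])
Tt=np.array(arm.camera_params('wrist')['tool_from_camera']);P=cloud('wrist',d,Tt)*1000
np.savez('w4.npz',im=im,d=d,T=cam_T('wrist',st))
for v in (262,270,276,282,290,300):
    print(v,[(u,)+tuple(np.round(P[v,u]).astype(int)) for u in range(300,358,4)])
c=cv2.resize(im[190:390,230:430],(800,600)[:1]+(600,)) if 0 else cv2.resize(im[200:380,240:420],(600,600))
cv2.imwrite('pics/w4.png',c[:,:,::-1])
```

```text
6.4833 0.0009729336034682116 0.0005126859674716384 0.0
262 [(300, np.int64(6), np.int64(-14), np.int64(16)), (304, np.int64(-9223372036854775808), np.int64(-9223372036854775808), np.int64(-9223372036854775808)), (308, np.int64(6), np.int64(-10), np.int64(15)), (312, np.int64(6), np.int64(-8), np.int64(16)), (316, np.int64(6), np.int64(-6), np.int64(16)), (320, np.int64(6), np.int64(-3), np.int64(16)), (324, np.int64(10), np.int64(-1), np.int64(6)), (328, np.int64(9), np.int64(1), np.int64(6)), (332, np.int64(9), np.int64(3), np.int64(8)), (336, np.int64(6), np.int64(6), np.int64(16)), (340, np.int64(6), np.int64(8), np.int64(16)), (344, np.int64(6), np.int64(10), np.int64(16)), (348, np.int64(6), np.int64(12), np.int64(16)), (352, np.int64(6), np.int64(14), np.int64(16)), (356, np.int64(6), np.int64(17), np.int64(16))]
270 [(300, np.int64(1), np.int64(-14), np.int64(15)), (304, np.int64(1), np.int64(-12), np.int64(16)), (308, np.int64(1), np.int64(-10), np.int64(16)), (312, np.int64(1), np.int64(-8), np.int64(16)), (316, np.int64(4), np.int64(-5), np.int64(8)), (320, np.int64(5), np.
[... 2784 characters left out ...]
, np.int64(37), np.int64(-4), np.int64(-100)), (312, np.int64(10), np.int64(-6), np.int64(-41)), (316, np.int64(8), np.int64(-4), np.int64(-38)), (320, np.int64(10), np.int64(-2), np.int64(-43)), (324, np.int64(11), np.int64(-1), np.int64(-43)), (328, np.int64(11), np.int64(1), np.int64(-44)), (332, np.int64(11), np.int64(2), np.int64(-44)), (336, np.int64(11), np.int64(4), np.int64(-43)), (340, np.int64(9), np.int64(6), np.int64(-41)), (344, np.int64(38), np.int64(4), np.int64(-101)), (348, np.int64(40), np.int64(5), np.int64(-105)), (352, np.int64(39), np.int64(6), np.int64(-104)), (356, np.int64(39), np.int64(7), np.int64(-104))]<stdin>:6: RuntimeWarning: invalid value encountered in cast
```

View pics/w4.png

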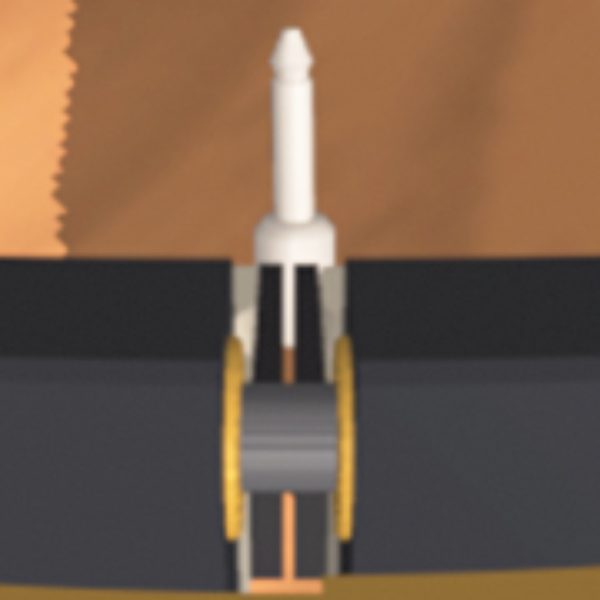

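The picture shows the fingers shut to a slit above the barrel, which hasn't moved. In the depth image they end about 25 mm behind the reported TCP instead of 14 mm ahead of it. I'll measure where they really end from the saved depth images.

Run:
```python
from h import *
Tt=np.array(arm.camera_params('wrist')['tool_from_camera'])
for f in('w1','w2','w4'):
    z=np.load(f+'.npz');P=cloud('wrist',z['d'],Tt)*1000
    for nm,m in (('finger',(P[...,2]>-80)&(P[...,2]<-5)&(abs(P[...,1])<35)&(abs(P[...,0])<25)),('body',(P[...,2]<-85)&(P[...,2]>-110))):
        Q=P[m];vv,uu=np.nonzero(m)
        print(f,nm,len(Q),'x',np.round(np.percentile(Q[:,0],[2,50,98]),1),'y',np.round(np.percentile(Q[:,1],[1,50,99]),1),'z',np.round(np.percentile(Q[:,2],[50,90,98,99.5]),1),'vmin',vv.min())
    if f!='w4':
        for v in range(276,290,2): print(v,[tuple(np.round(P[v,u]).tolist()) for u in (262,270,277,281,375,382,390)])
```

```text
w1 finger 4165 x [-7.7 10.7 12.7] y [-34.3 -19.9  34.3] z [-48.1 -28.6 -23.1 -20.9] vmin 278
w1 body 34456 x [-25.   32.   40.2] y [-82.3   8.4  82.2] z [-103.5  -93.7  -88.6  -86.9] vmin 266
276 [(-78.0, -72.0, 205.0), (-78.0, -63.0, 207.0), (-77.0, -55.0, 205.0), (-78.0, -50.0, 206.0), (-300.0, 135.0, 770.0), (-292.0, 151.0, 749.0), (-283.0, 169.0, 726.0)]
278 [(-80.0, -72.0, 206.0), (-81.0, -63.0, 207.0), (-80.0, -55.0, 207.0), (-80.0, -50.0, 206.0), (-304.0, 135.0, 764.0), (-293.0, 150.0, 736.0), (-285.0, 167.0, 715.0)]
280 [(12.0, -29.0, -25.0), (12.0, -25.0, -26.0), (10.0, -22.0, -22.0), (10.0, -21.0, -22.0), (11.0, 22.0, -23.0), (12.0, 25.0, -26.0), (12.0, 29.0, -26.0)]
282 [(12.0, -28.0, -28.0), (12.0, -25.0, -28.0), (11.0, -22.0, -25.0), (11.0, -20.0, -25.0), (10.0, 22.0, -24.0), (12.0, 25.0, -28.0), (12.0, 28.0, -29.0)]
284 [(12.0, -28.0, -31.0), (12.0, -24.0, -31.0), (11.0, -22.0, -28.0), (10.0, -20.0, -25.0), (11.0, 22.0, -27.0), (12.0, 24.0, -32.0), (12.0, 28.0, -31.0)]
286 [(12.0, -27.0, -33.0), (13.0, -24.0, -34.0), (11.0, -21.0, -31.0), (9.0, -20.0, -25.0), (11.0, 21.
[... 988 characters left out ...]
-25.0), (12.0, 25.0, -29.0), (12.0, 28.0, -28.0)]
284 [(12.0, -28.0, -31.0), (12.0, -24.0, -31.0), (11.0, -22.0, -27.0), (10.0, -20.0, -26.0), (10.0, 22.0, -27.0), (12.0, 24.0, -30.0), (12.0, 28.0, -32.0)]
286 [(12.0, -27.0, -33.0), (12.0, -24.0, -34.0), (11.0, -21.0, -30.0), (9.0, -20.0, -26.0), (11.0, 21.0, -30.0), (13.0, 24.0, -34.0), (12.0, 28.0, -33.0)]
288 [(13.0, -27.0, -36.0), (11.0, -24.0, -34.0), (11.0, -21.0, -33.0), (nan, nan, nan), (11.0, 21.0, -31.0), (12.0, 24.0, -35.0), (13.0, 27.0, -36.0)]
w4 finger 1583 x [-7.9 10.4 12.5] y [-6.5 -0.4  6.5] z [-50.7 -29.3 -23.3 -21.1] vmin 279
w4 body 33553 x [-25.9  32.4  40.2] y [-82.2   7.   82.3] z [-103.5  -94.3  -89.1  -87.6] vmin 266
```

Across three frames the fingertips end at tool z = -23 mm, and the body sits about 40 mm back too. So the real jaws are roughly 37 mm behind what the stated TCP implies, and the grasp was simply too high. I'll open and go down by that amount in steps, watching the force.

Request:
move_arm(
  rows=[
    {"translation": [0,0,0],"rot": [0,0,0],"hand": 0.54},
    {"translation": [0,0,0],"rot": [0,0,0],"hand": 0.54},
    {"translation": [0,0,0],"rot": [0,0,0],"hand": 0.54},
    {"translation": [0,0,0],"rot": [0,0,0],"hand": 0.54},
    {"translation": [0,0,0],"rot": [0,0,0],"hand": 0.54},
    {"translation": [0,0,0],"rot": [0,0,0],"hand": 0.54},
    {"translation": [0,0,1.5],"rot": [0,0,0],"hand": 0.54},
    {"translation": [0,0,2.5],"rot": [0,0,0],"hand": 0.54},
  ],
)

```text
t: 7.2
eef_pos: [0.473, -0.2552, -0.0092]
ee_rot: [-3.141, -0.001, -0.693]
force: [0.8, -0.7, 0.2]
width: 0.0401
gripper_force: 0.0
```

Request:
move_arm(
  rows=[
    {"translation": [0,0,0.4],"rot": [0,0,0],"hand": 0.54},
    {"translation": [0,0,0.7],"rot": [0,0,0],"hand": 0.54},
    {"translation": [0,0,0.9],"rot": [0,0,0],"hand": 0.54},
    {"translation": [0,0,0.9],"rot": [0,0,0],"hand": 0.54},
  ],
)

```text
t: 7.53
eef_pos: [0.4727, -0.2553, -0.0181]
ee_rot: [3.141, 0.001, -0.693]
force: [-0.3, -0.9, -0.2]
width: 0.0403
gripper_force: 0.0
```

Request:
move_arm(
  rows=[
    {"translation": [0,0,0.2],"rot": [0,0,0],"hand": 0.54},
    {"translation": [0,0,0.2],"rot": [0,0,0],"hand": 1},
    {"translation": [0,0,0.2],"rot": [0,0,0],"hand": 1},
    {"translation": [0,0,0.2],"rot": [0,0,0],"hand": 1},
    {"translation": [0,0,0.2],"rot": [0,0,0],"hand": 1},
    {"translation": [0,0,0.2],"rot": [0,0,0],"hand": 1},
    {"translation": [0,0,0.2],"rot": [0,0,0],"hand": 1},
  ],
  squeeze=20,
)

```text
t: 8.12
eef_pos: [0.4729, -0.2553, -0.0197]
ee_rot: [-3.141, -0.0, -0.693]
force: [0.1, 0.6, 1.2]
width: 0.0123
gripper_force: 20.0
```

Gripped: 12.3 mm opening, 20 N. Now I'll lift it and carry it to above the empty pocket.

Request:
move_arm(
  rows=[
    {"translation": [0,0,-4],"rot": [0,0,0],"hand": 1},
    {"translation": [0,0,-8],"rot": [0,0,0],"hand": 1},
    {"translation": [-19.7,-24.3,-10],"rot": [0,0,-47.7],"hand": 1},
    {"translation": [-19.7,-24.3,-10],"rot": [0,0,-47.7],"hand": 1},
    {"translation": [-19.7,-24.3,-10],"rot": [0,0,-47.7],"hand": 1},
    {"translation": [-19.7,-24.3,-10],"rot": [0,0,-47.7],"hand": 1},
    {"translation": [-19.7,-24.3,-10],"rot": [0,0,-47.7],"hand": 1},
    {"translation": [-19.7,-24.3,-10],"rot": [0,0,-47.7],"hand": 1},
  ],
)

```text
t: 8.78
eef_pos: [0.4754, -0.004, 0.0766]
ee_rot: [-3.141, -0.001, 0.063]
force: [0.7, 0.1, -0.6]
width: 0.0121
gripper_force: 20.0
```

```bash
cat >> h.py <<'E'
def go(pos,yaw):
    """delta (cm, deg) in tool axes from the measured pose to a tool-down pose"""
    st=arm.get_state();r=R.from_euler('xyz',st['ee_rot'])
    t=r.inv().apply(np.array(pos)-st['eef_pos'])*100
    v=(r.inv()*R.from_euler('xyz',[np.pi,0,yaw])).as_rotvec(degrees=True)
    print('at',np.round(st['eef_pos'],4),np.round(st['ee_rot'],4),'w',round(st['width'],4),'| trans',np.round(t,2),'rot',np.round(v,2),'norm',round(np.linalg.norm(t),1))
E
python3 -c "
from h import *
go([.4766,.0576,.08],.1396)"
```

```text
at [ 0.4754 -0.004   0.0766] [-3.1414e+00 -7.0000e-04  6.3000e-02] w 0.0121 | trans [ 0.51 -6.14 -0.34] rot [-0.01 -0.04 -4.39] norm 6.2
```

Request:
move_arm(
  rows=[
    {"translation": [0.5,-4,-0.3],"rot": [0,0,-4.4],"hand": 1},
    {"translation": [0.5,-6,-0.3],"rot": [0,0,-4.4],"hand": 1},
    {"translation": [0.5,-6.1,-0.3],"rot": [0,0,-4.4],"hand": 1},
    {"translation": [0.5,-6.1,-0.3],"rot": [0,0,-4.4],"hand": 1},
    {"translation": [0.5,-6.1,-0.3],"rot": [0,0,-4.4],"hand": 1},
    {"translation": [0.5,-6.1,-0.3],"rot": [0,0,-4.4],"hand": 1},
  ],
)

```text
t: 9.28
eef_pos: [0.477, 0.0545, 0.079]
ee_rot: [3.141, 0.0, 0.133]
force: [-0.4, -0.4, 0.9]
width: 0.0124
gripper_force: 20.0
```

Run:
```python
from h import *
go([.4766,.0576,.08],.1396)
st=arm.get_state();T=cam_T('wrist',st)
im,d=arm.grab_frame('wrist');cv2.imwrite('pics/w5.png',im[:,:,::-1]);np.savez('w5.npz',im=im,d=d,T=T)
for l in ['pocket_2','gold','silver_a','spare_tip']:
    print(l,[(round(r['p'],2),np.round(w(T,r['point']),3).tolist()) for r in arm.pinpoint(l,'wrist')][:6])
P=cloud('wrist',d,T);i=im.astype(int)
Tt=np.array(arm.camera_params('wrist')['tool_from_camera']);Pt=cloud('wrist',d,Tt)*1000
B=P[(i[...,2]-i[...,0]>60)&near(P,(.492,.034),.14)&(P[...,2]<.03)]
print('caddy',rect(B),np.round(np.percentile(B[:,2],[5,50,95])*1000,1))
for nm,c in (('p1',(.482,.109)),('gold',(.496,.007)),('p4',(.502,-.045))):
    Q=P[near(P,c,.03)&(P[...,2]>.0115)&(P[...,2]<.03)&((i[...,2]-i[...,0]<20))];m=Q.mean(0)
    V=np.linalg.svd((Q-m)[:,:2],full_matrices=False)[2]
    print(nm,len(Q),rect(Q),np.round(np.percentile(Q[:,2],[5,50,95])*1000,1),round(np.degrees(np.arctan2(V[0,1],V[0,0])),1))
g=(Pt[...,2]>-20)&(Pt[...,2]<60)&(abs(Pt[...,1])<15)&(Pt[...,0]>-15)&(Pt[...,0]<50);Q=Pt[g]
m=Q.mean(0);V=np.linalg.svd((Q-m),full_matrices=False)[2]
print('held in tool',len(Q),np.round(Q.min(0),1),np.round(Q.max(0),1),np.round(m,1),'axis',np.round(V[0],3))
for a in range(5,45,4):
    q=Q[(Q[:,0]>a)&(Q[:,0]<a+4)]
    if len(q): print(a,len(q),'ymid',round((np.percentile(q[:,1],3)+np.percentile(q[:,1],97))/2,1),'ztop',round(np.percentile(q[:,2],5),1))
```

```text
at [0.477  0.0545 0.079 ] [3.1414e+00 5.0000e-04 1.3270e-01] w 0.0124 | trans [ 0.   -0.31 -0.1 ] rot [ 0.01  0.03 -0.39] norm 0.3
pocket_2 [(0.97, [0.485, 0.107, 0.008]), (0.87, [0.489, 0.057, 0.004]), (0.84, [0.495, 0.006, 0.008]), (0.58, [0.504, -0.044, 0.003])]
gold [(0.65, [0.498, 0.004, 0.007]), (0.61, [0.488, 0.057, 0.003])]
silver_a [(0.93, [0.486, 0.11, 0.005]), (0.58, [0.508, -0.048, 0.008])]
spare_tip [(0.8, [0.514, 0.058, 0.106])]
caddy (array([492.9,  30.6]), array([ 93.6, 224.2]), 7.9) [ 5.1  6.5 15.6]
p1 909 (array([481.5, 109.1]), array([50.7, 12.8]), 8.2) [13.4 16.4 19.6] -170.8
gold 891 (array([495.7,   7.3]), array([50.7, 12.8]), 10.1) [13.5 16.4 19.4] -173.2
p4 841 (array([500.9, -45.6]), array([36. , 43.1]), 59.7) [13.  16.1 19.4] -174.4<stdin>:16: RuntimeWarning: Mean of empty slice.
  ret = um.true_divide(
Traceback (most recent call last):
ValueError: zero-size array to reduction operation minimum which has no identity
```

View pics/w5.png

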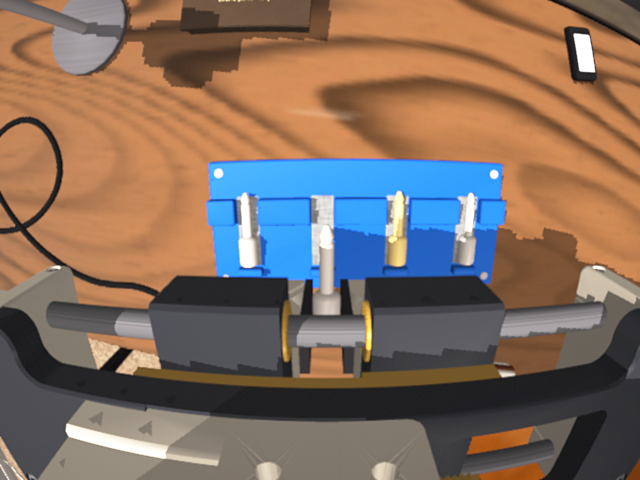

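The view shows the spare held level, tip at (326,228), with the empty slot just ahead at (323,205). Neighbours are at (248,240) and gold at (398,240). I'll redo the held-part measurement with the right window.

Run:
```python
from h import *
z=np.load('w5.npz');d=z['d'];T=z['T']
Pt=cloud('wrist',d,np.array(arm.camera_params('wrist')['tool_from_camera']))*1000
g=(Pt[...,2]>-40)&(Pt[...,2]<-5)&(abs(Pt[...,1])<9)&(Pt[...,0]>13)&(Pt[...,0]<50);Q=Pt[g]
print(len(Q),np.round(Q.min(0),1),np.round(Q.max(0),1))
for a in range(13,40,4):
    q=Q[(Q[:,0]>a)&(Q[:,0]<a+4)]
    if len(q): print(a,len(q),'ymid',round((np.percentile(q[:,1],3)+np.percentile(q[:,1],97))/2,1),'ztop',round(np.percentile(q[:,2],5),1))
# comb slot edges: points at comb height z~15mm between pockets, caddy frame about yaw 8deg
P=cloud('wrist',d,T)*1000;i=z['im'].astype(int);c,s=np.cos(np.radians(8)),np.sin(np.radians(8))
q=P-np.array([488.6,58.3,0]);X=q[...,0]*c+q[...,1]*s;Y=-q[...,0]*s+q[...,1]*c
m=(P[...,2]>11.5)&(P[...,2]<19)&(X>0)&(X<24)&(i[...,2]-i[...,0]>60)
h=np.histogram(Y[m],bins=np.arange(-60,60,2));print([(int(b),int(n)) for n,b in zip(h[0],h[1])])
print('comb x',np.percentile(X[m&(abs(Y)<30)],[1,99]))
go([488.6e-3-.0125*c,58.3e-3-.0125*s,.08],.1396)
```

```text
742 [ 13.1  -2.3 -31. ] [ 37.3   4.2 -25.3]
13 109 ymid 0.8 ztop -30.1
17 112 ymid 0.8 ztop -30.1
21 140 ymid 1.0 ztop -30.1
25 142 ymid 1.0 ztop -30.0
29 123 ymid 1.0 ztop -30.2
33 109 ymid 0.8 ztop -29.8
37 7 ymid 1.1 ztop -28.7
[(-60, 0), (-58, 0), (-56, 0), (-54, 0), (-52, 0), (-50, 0), (-48, 0), (-46, 8), (-44, 65), (-42, 83), (-40, 82), (-38, 74), (-36, 81), (-34, 79), (-32, 81), (-30, 81), (-28, 81), (-26, 81), (-24, 81), (-22, 80), (-20, 81), (-18, 81), (-16, 80), (-14, 81), (-12, 81), (-10, 70), (-8, 0), (-6, 0), (-4, 0), (-2, 0), (0, 0), (2, 0), (4, 0), (6, 24), (8, 79), (10, 81), (12, 80), (14, 80), (16, 80), (18, 79), (20, 81), (22, 80), (24, 79), (26, 78), (28, 76), (30, 79), (32, 72), (34, 83), (36, 81), (38, 75), (40, 82), (42, 42), (44, 1), (46, 0), (48, 0), (50, 0), (52, 0), (54, 0), (56, 0)]
comb x [ 3.56237581 21.06956353]
at [0.4772 0.0546 0.0791] [3.1416e+00 1.0000e-04 1.3250e-01] w 0.0121 | trans [-0.08 -0.21 -0.09] rot [ 0.    0.01 -0.41] norm 0.2
```

Request:
move_arm(
  rows=[
    {"translation": [0,-0.24,1.5],"rot": [0,0,-0.4],"hand": 1},
    {"translation": [0,-0.24,4.5],"rot": [0,0,-0.4],"hand": 1},
    {"translation": [0,-0.24,6.5],"rot": [0,0,-0.4],"hand": 1},
    {"translation": [0,-0.24,6.5],"rot": [0,0,-0.4],"hand": 1},
    {"translation": [0,-0.24,6.5],"rot": [0,0,-0.4],"hand": 1},
    {"translation": [0,-0.24,6.5],"rot": [0,0,-0.4],"hand": 1},
  ],
)

```text
t: 10.03
eef_pos: [0.4777, 0.0578, 0.015]
ee_rot: [3.142, -0.001, 0.141]
force: [0.2, -0.1, 0.1]
width: 0.0124
gripper_force: 20.0
```

```bash
python3 -c "
from h import *
go([.4767,.0570,-.0130],.1396)"
```

```text
at [0.4777 0.0578 0.015 ] [ 3.1415e+00 -8.0000e-04  1.4090e-01] w 0.0124 | trans [-0.11  0.07  2.8 ] rot [ 0.   -0.05  0.07] norm 2.8
```

Request:
move_arm(
  rows=[
    {"translation": [-0.1,0.07,1.0],"rot": [0,0,0],"hand": 1},
    {"translation": [-0.1,0.07,1.8],"rot": [0,0,0],"hand": 1},
    {"translation": [-0.1,0.07,2.4],"rot": [0,0,0],"hand": 1},
    {"translation": [-0.1,0.07,2.7],"rot": [0,0,0],"hand": 1},
    {"translation": [-0.1,0.07,2.7],"rot": [0,0,0],"hand": 1},
  ],
)

```text
t: 10.45
eef_pos: [0.4759, 0.0568, -0.0132]
ee_rot: [3.141, 0.001, 0.141]
force: [0.0, -0.4, -0.2]
width: 0.0123
gripper_force: 20.0
```

```bash
python3 -c "
from h import *
go([.4767,.0570,-.0137],.1396);print(arm.get_state()['force'])"
```

```text
at [ 0.4759  0.0568 -0.0132] [3.1413e+00 6.0000e-04 1.4080e-01] w 0.0123 | trans [ 0.08 -0.    0.05] rot [0.01 0.03 0.07] norm 0.1
[ 0.00930131 -0.37492019 -0.22880994]
```

Down in the slot without contact force. I'll open to 40 mm in place, then rise.

Request:
move_arm(
  rows=[
    {"translation": [0.07,0,0.05],"rot": [0,0,0],"hand": 1},
    {"translation": [0.07,0,0.05],"rot": [0,0,0],"hand": 0.6},
    {"translation": [0.07,0,0.05],"rot": [0,0,0],"hand": 0.6},
    {"translation": [0.07,0,0.05],"rot": [0,0,0],"hand": 0.6},
    {"translation": [0.07,0,0.05],"rot": [0,0,0],"hand": 0.6},
    {"translation": [0.07,0,0.05],"rot": [0,0,0],"hand": 0.6},
    {"translation": [0.07,0,-2],"rot": [0,0,0],"hand": 0.6},
    {"translation": [0.07,0,-6],"rot": [0,0,0],"hand": 0.6},
  ],
)

```text
t: 11.12
eef_pos: [0.4736, 0.0555, 0.0442]
ee_rot: [3.139, 0.008, 0.14]
force: [1.4, 0.1, 0.5]
width: 0.0348
gripper_force: 0.0
```

Request:
move_arm(
  rows=[
    {"translation": [0,0,-3],"rot": [0,0,0],"hand": 0.6},
    {"translation": [0,2.5,-3],"rot": [0,0,0],"hand": 0.6},
    {"translation": [0,5.0,-3],"rot": [0,0,0],"hand": 0.6},
    {"translation": [0,5.1,-3],"rot": [0,0,0],"hand": 0.6},
    {"translation": [0,5.1,-3],"rot": [0,0,0],"hand": 0.6},
    {"translation": [0,5.1,-3],"rot": [0,0,0],"hand": 0.6},
  ],
)

```text
t: 11.62
eef_pos: [0.4838, 0.0064, 0.0771]
ee_rot: [-3.142, 0.0, 0.14]
force: [0.8, -0.2, 0.2]
width: 0.0349
gripper_force: 0.0
```

Run:
```python
from h import *
st=arm.get_state();T=cam_T('wrist',st)
im,d=arm.grab_frame('wrist');cv2.imwrite('pics/w6.png',im[:,:,::-1]);np.savez('w6.npz',im=im,d=d,T=T)
P=cloud('wrist',d,T);i=im.astype(int)
for nm,c in (('p1',(.482,.109)),('spare',(.4889,.0578)),('gold',(.496,.007)),('p4',(.502,-.045))):
    Q=P[near(P,c,.03)&(P[...,2]>.0115)&(P[...,2]<.03)&((i[...,2]-i[...,0]<20))];m=Q.mean(0)
    V=np.linalg.svd((Q-m)[:,:2],full_matrices=False)[2]
    print(nm,len(Q),rect(Q),np.round(np.percentile(Q[:,2],[5,50,95])*1000,1),round(np.degrees(np.arctan2(V[0,1],V[0,0])),1))
go([.484,.0055,.0],.1396);print(st['t'])
im,d=arm.grab_frame('top');T=cam_T('top')
P=cloud('top',d,T)
bx=P[near(P,(.618,.2645),.06)&(P[...,2]>.172)&(P[...,2]<.19)];print('cam box top',len(bx),rect(bx))
ft=P[near(P,(.6225,.2645),.06)&(P[...,2]>.003)&(P[...,2]<.03)];print('foot',len(ft),rect(ft))
```

```text
p1 836 (array([481.5, 108.2]), array([50.4, 12.6]), 6.5) [13.  16.3 19.5] -170.2
spare 895 (array([487.2,  57.5]), array([53.8, 12.8]), 8.5) [13.5 16.4 19.4] -170.3
gold 932 (array([495.9,   6. ]), array([51.4, 12.3]), 7.9) [14.  16.5 19.6] -171.5
p4 925 (array([503.1, -45.3]), array([51. , 12.6]), 5.6) [13.5 16.2 19.5] -173.4
at [0.4838 0.0068 0.077 ] [3.1415e+00 2.0000e-04 1.4070e-01] w 0.0351 | trans [0.   0.13 7.7 ] rot [0.   0.01 0.06] norm 7.7
11.6167
cam box top 636 (array([618.8, 263.3]), array([47.8, 58.8]), 2.0)
foot 763 (array([618.8, 260.1]), array([ 97.6, 115.7]), 39.3)
```

View pics/w6.png

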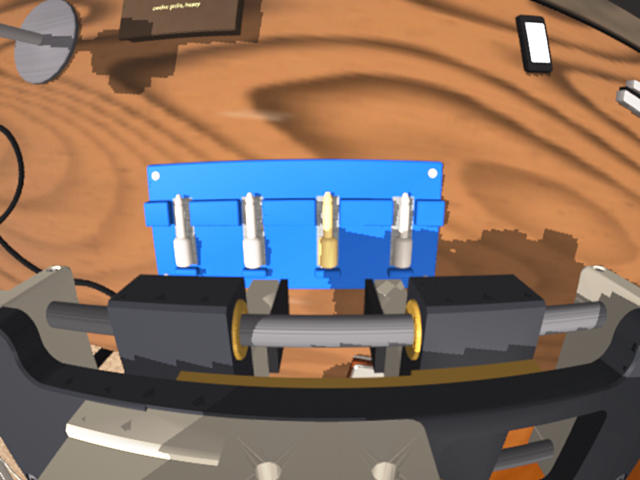

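The view confirms the spare is seated in pocket 2 at (253,235), at the same height and direction as its neighbours, with gold at (329,235) under the fingers. Descending on gold.

Request:
move_arm(
  rows=[
    {"translation": [0,0.2,3],"rot": [0,0,0],"hand": 0.6},
    {"translation": [0,0.2,6],"rot": [0,0,0],"hand": 0.6},
    {"translation": [0,0.2,8],"rot": [0,0,0],"hand": 0.6},
    {"translation": [0,0.2,8.7],"rot": [0,0,0],"hand": 0.6},
    {"translation": [0,0.2,9.05],"rot": [0,0,0],"hand": 0.6},
    {"translation": [0,0.2,9.05],"rot": [0,0,0],"hand": 0.6},
    {"translation": [0,0.2,9.05],"rot": [0,0,0],"hand": 0.6},
  ],
)

```text
t: 12.3
eef_pos: [0.4849, 0.0052, -0.0126]
ee_rot: [-3.142, -0.001, 0.142]
force: [-0.2, -0.3, 0.5]
width: 0.0355
gripper_force: 0.0
```

```bash
python3 -c "
from h import *
go([.4840,.0048,-.0137],.1396);print(arm.get_state()['force'])"
```

```text
at [ 0.4849  0.0052 -0.0126] [-3.1416e+00 -9.0000e-04  1.4190e-01] w 0.0355 | trans [-0.09  0.02  0.11] rot [-0.   -0.05  0.13] norm 0.1
[-0.19924272 -0.32005199  0.50744552]
```

Request:
move_arm(
  rows=[
    {"translation": [-0.05,0,0.05],"rot": [0,0,0],"hand": 1},
    {"translation": [-0.05,0,0.05],"rot": [0,0,0],"hand": 1},
    {"translation": [-0.05,0,0.05],"rot": [0,0,0],"hand": 1},
    {"translation": [-0.05,0,0.05],"rot": [0,0,0],"hand": 1},
    {"translation": [-0.05,0,0.05],"rot": [0,0,0],"hand": 1},
    {"translation": [-0.05,0,0.05],"rot": [0,0,0],"hand": 1},
  ],
  squeeze=20,
)

```text
t: 12.8
eef_pos: [0.484, 0.0046, -0.0135]
ee_rot: [-3.142, -0.001, 0.141]
force: [-2.0, 0.2, 4.9]
width: 0.012
gripper_force: 20.0
```

Gold gripped. I'll lift it straight up, then go to a high viewpoint facing the inspection camera.

Request:
move_arm(
  rows=[
    {"translation": [0,0,-2],"rot": [0,0,0],"hand": 1},
    {"translation": [0,0,-6],"rot": [0,0,0],"hand": 1},
    {"translation": [-1.7,-26.2,-31.3],"rot": [0,0,8.1],"hand": 1},
    {"translation": [-1.7,-26.2,-31.3],"rot": [0,0,8.1],"hand": 1},
    {"translation": [-1.7,-26.2,-31.3],"rot": [0,0,8.1],"hand": 1},
    {"translation": [-1.7,-26.2,-31.3],"rot": [0,0,8.1],"hand": 1},
    {"translation": [-1.7,-26.2,-31.3],"rot": [0,0,8.1],"hand": 1},
    {"translation": [-1.7,-26.2,-31.3],"rot": [0,0,8.1],"hand": 1},
  ],
)

```text
t: 13.47
eef_pos: [0.4463, 0.1805, 0.2201]
ee_rot: [-3.141, -0.0, -0.001]
force: [1.3, 0.4, -0.9]
width: 0.0124
gripper_force: 20.0
```

```bash
python3 -c "
from h import *
go([.43,.262,.30],0)"
```

```text
at [0.4463 0.1805 0.2201] [-3.1411e+00 -3.0000e-04 -7.0000e-04] w 0.0124 | trans [-1.63 -8.15 -7.99] rot [-0.03 -0.01 -0.04] norm 11.5
```

Request:
move_arm(
  rows=[
    {"translation": [-1.6,-8.1,-8],"rot": [0,0,0],"hand": 1},
    {"translation": [-1.6,-8.1,-8],"rot": [0,0,0],"hand": 1},
    {"translation": [-1.6,-8.1,-8],"rot": [0,0,0],"hand": 1},
    {"translation": [-1.6,-8.1,-8],"rot": [0,0,0],"hand": 1},
    {"translation": [-1.6,-8.1,-8],"rot": [0,0,0],"hand": 1},
    {"translation": [-1.6,-8.1,-8],"rot": [0,0,0],"hand": 1},
  ],
)

```text
t: 13.97
eef_pos: [0.4306, 0.2602, 0.2975]
ee_rot: [3.141, 0.001, -0.0]
force: [1.2, 0.1, -1.1]
width: 0.0121
gripper_force: 20.0
```

Run:
```python
from h import *
st=arm.get_state();T=cam_T('wrist',st);print(st['t'],st['eef_pos'],st['ee_rot'])
im,d=arm.grab_frame('wrist');np.savez('w7.npz',im=im,d=d,T=T)
cv2.imwrite('pics/w7.png',im[:,:,::-1])
for l in ['lens','camera','gold_tip','gold']: print(l,[(round(r['p'],2),np.round(w(T,r['point']),3).tolist()) for r in arm.pinpoint(l,'wrist')][:3])
P=cloud('wrist',d,T)
def rep(n,P):
    b=P[near(P,(.618,.264),.06)&(P[...,2]>.176)&(P[...,2]<.187)]
    if len(b)>20: print(n,'top face',len(b),rect(b),np.round(np.median(b[:,2]),4))
    f=P[near(P,(.595,.264),.045)&(P[...,2]>.145)&(P[...,2]<.172)]
    if len(f)>20: print(n,'front pts',len(f),np.round(np.percentile(f[:,0],[2,20,50,80])*1000,1),np.round(np.percentile(f[:,1],[2,50,98])*1000,1))
    ft=P[near(P,(.6225,.2645),.05)&(P[...,2]>.002)&(P[...,2]<.012)]
    if len(ft)>20: print(n,'foot',len(ft),np.round([ft[:,:2].min(0)*1000,ft[:,:2].max(0)*1000],1))
rep('wrist',P)
for n in('top','scene'):
    dd=np.load(n+'0.npy');rep(n,cloud(n,dd,cam_T(n)))
Pt=cloud('wrist',d,np.array(arm.camera_params('wrist')['tool_from_camera']))*1000
g=(Pt[...,2]>-45)&(Pt[...,2]<-5)&(abs(Pt[...,1])<9)&(Pt[...,0]>13)&(Pt[...,0]<50);Q=Pt[g]
print(len(Q),np.round(Q.min(0),1),np.round(Q.max(0),1))
for a in range(13,40,4):
    q=Q[(Q[:,0]>a)&(Q[:,0]<a+4)]
    if len(q): print(a,len(q),'ymid',round((np.percentile(q[:,1],3)+np.percentile(q[:,1],97))/2,1),'ztop',round(np.percentile(q[:,2],5),1))
```

```text
13.9667 [0.43064285 0.26020807 0.29753665] [ 3.14084937e+00  1.24933678e-03 -1.43665111e-04]
lens [(0.8, [0.594, 0.26, 0.165])]
camera []
gold_tip [(0.74, [0.467, 0.259, 0.321]), (0.19, [0.489, 0.056, 0.002])]
gold [(0.67, [0.442, 0.26, 0.317])]
wrist top face 1092 (array([608.2, 263.1]), array([23.5, 57.4]), 0.7) 0.1802
wrist front pts 730 [592.6 593.5 601.3 606.7] [237.1 265.9 296.4]
wrist foot 1868 [[575.5 218. ]
 [651.4 312.5]]
top top face 547 (array([620.2, 263.4]), array([44., 57.]), 1.4) 0.1801
top front pts 158 [593.9 595.3 604.5 610.6] [234.4 253.1 290.1]
top foot 720 [[573.3 218.3]
 [665.9 312.8]]
scene top face 183 (array([619.1, 258.6]), array([39.3, 56.2]), 4.5) 0.1787
scene front pts 207 [590.8 593.3 604.3 613.5] [230.3 246.  282.9]
scene foot 392 [[585.  221.6]
 [661.1 309.2]]
752 [ 13.   -2.4 -31. ] [ 38.4   4.1 -24.9]
13 119 ymid 0.7 ztop -30.1
17 119 ymid 0.4 ztop -30.0
21 120 ymid 0.4 ztop -29.8
25 127 ymid 0.4 ztop -30.1
29 115 ymid 0.7 ztop -29.9
33 122 ymid 0.7 ztop -29.6
37 30 ymid 0.7 ztop -28.3
```

View pics/w7.png

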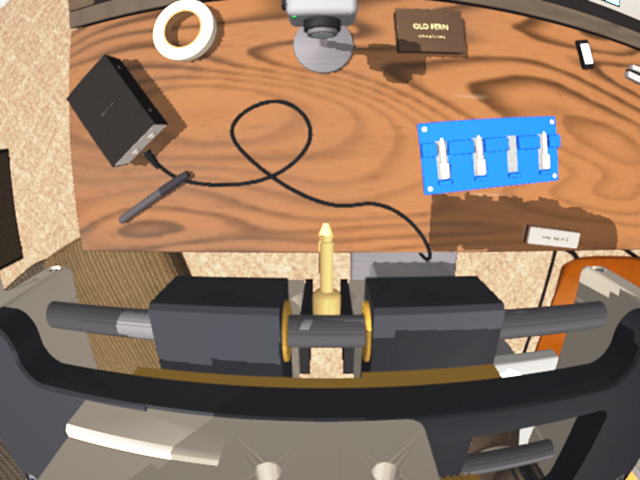

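The view shows the gold adapter held level, tip at (325,228), with the lens barrel at (321,28) on the grey box. I'll refine the camera yaw and the lens centre.

Run:
```python
from h import *
z=np.load('w7.npz');S={'wrist':cloud('wrist',z['d'],z['T']),'top':cloud('top',np.load('top0.npy'),cam_T('top')),'scene':cloud('scene',np.load('scene0.npy'),cam_T('scene'))}
for n,P in S.items():
    P=P*1000
    b=P[near(P,(618,264),60)&(P[...,2]>175)&(P[...,2]<188)]
    ys=np.arange(240,288,4);xs=[np.percentile(b[(b[:,1]>y)&(b[:,1]<y+4),0],3) for y in ys if ((b[:,1]>y)&(b[:,1]<y+4)).sum()>3]
    if len(xs)==len(ys): 
        k=np.polyfit(ys+2,xs,1);print(n,'front edge at y263',np.round(np.polyval(k,263),1),'yaw deg',np.round(-np.degrees(np.arctan(k[0])),2),np.round(xs,1))
    f=P[near(P,(592,264),25)&(P[...,2]>140)&(P[...,2]<176)&(P[...,0]<599)]
    print(n,'lens pts',len(f),np.round(np.percentile(f,[1,50,99],axis=0),1).tolist())
    lf=f[f[:,0]<np.percentile(f[:,0],3)+2.5];print('  face',len(lf),np.round(np.percentile(lf,[2,50,98],axis=0),1).tolist())
    ft=P[near(P,(622,264),50)&(P[...,2]>3.5)&(P[...,2]<14)]
    if len(ft)>50:
        c,r=cv2.minEnclosingCircle(ft[:,:2].astype(np.float32));print('  foot',len(ft),np.round(c,1),round(r,1),np.median(ft[:,2]))
```

```text
wrist front edge at y263 603.3 yaw deg 0.05 [606.7 607.  606.6 601.9 598.4 597.5 597.9 599.4 606.  605.9 606.3 605.4]
wrist lens pts 451 [[592.4, 248.3, 148.7], [594.5, 263.0, 168.0], [598.9, 277.9, 175.5]]
  face 244 [[592.4, 251.3, 148.8], [593.3, 263.0, 163.8], [594.9, 274.8, 173.2]]
  foot 1872 [624.  263.7] 37.8 8.229846054210594
top front edge at y263 606.3 yaw deg -0.64 [608.4 608.6 608.1 608.3 602.6 598.9 600.8 606.4 608.9 609.  607.3 608.6]
top lens pts 70 [[593.6, 249.5, 146.3], [595.2, 262.1, 167.7], [598.9, 276.1, 175.3]]
  face 44 [[593.6, 251.2, 146.6], [594.6, 262.4, 165.8], [595.9, 275.1, 174.2]]
  foot 665 [620.7 260.7] 46.1 7.948066673509224
scene front edge at y263 605.9 yaw deg -3.08 [604.3 609.2 606.9 605.1 598.9 608.4 603.6 605.2 605.2 607.  607.1 610.2]
scene lens pts 75 [[590.1, 244.9, 147.2], [593.0, 256.8, 161.9], [598.5, 274.7, 173.9]]
  face 40 [[590.1, 246.4, 149.1], [591.9, 257.9, 160.0], [593.0, 273.6, 171.7]]
  foot 344 [626.3 263.7] 46.3 6.497011759353189
```

Request:
move_arm(
  rows=[
    {"translation": [0,-0.1,4],"rot": [0,0,-1],"hand": 1},
    {"translation": [1,-0.1,8],"rot": [0,0,-1],"hand": 1},
    {"translation": [2.5,-0.1,12],"rot": [0,0,-1],"hand": 1},
    {"translation": [4,-0.1,15],"rot": [0,0,-1],"hand": 1},
    {"translation": [4.5,-0.1,16.4],"rot": [0,0,-1],"hand": 1},
    {"translation": [4.5,-0.1,16.4],"rot": [0,0,-1],"hand": 1},
    {"translation": [4.5,-0.1,16.4],"rot": [0,0,-1],"hand": 1},
    {"translation": [4.5,-0.1,16.4],"rot": [0,0,-1],"hand": 1},
  ],
)

```text
t: 14.88
eef_pos: [0.4767, 0.2617, 0.1356]
ee_rot: [-3.141, -0.001, 0.017]
force: [0.2, -0.6, -0.3]
width: 0.012
gripper_force: 20.0
```

```bash
python3 -c "
from h import *
go([.4756,.2613,.1337],.0175)"
```

```text
at [0.4767 0.2617 0.1356] [-3.1409e+00 -1.2000e-03  1.6700e-02] w 0.012 | trans [-0.11  0.04  0.19] rot [-0.04 -0.07 -0.04] norm 0.2
```

Request:
move_arm(
  rows=[
    {"translation": [-0.1,0.05,0.2],"rot": [0,0,0],"hand": 1},
    {"translation": [-0.1,0.05,0.2],"rot": [0,0,0],"hand": 1},
    {"translation": [-0.1,0.05,0.2],"rot": [0,0,0],"hand": 1},
    {"translation": [-0.1,0.05,0.2],"rot": [0,0,0],"hand": 1},
    {"translation": [-0.1,0.05,0.2],"rot": [0,0,0],"hand": 1},
    {"translation": [-0.1,0.05,0.2],"rot": [0,0,0],"hand": 1},
    {"translation": [-0.1,0.05,0.2],"rot": [0,0,0],"hand": 1},
    {"translation": [-0.1,0.05,0.2],"rot": [0,0,0],"hand": 1},
  ],
)

```text
t: 15.55
eef_pos: [0.4752, 0.2611, 0.1324]
ee_rot: [-3.142, -0.0, 0.017]
force: [0.2, -0.5, 0.1]
width: 0.0121
gripper_force: 20.0
```

Run:
```python
from h import *
go([.4756,.2613,.1337],.0175)
st=arm.get_state();T=cam_T('wrist',st)
im,d=arm.grab_frame('wrist');P=cloud('wrist',d,T)*1000
for n in('wrist','top','scene'):
    if n!='wrist': T=cam_T(n);im,d=arm.grab_frame(n);P=cloud(n,d,T)*1000;cv2.imwrite(f'pics/{n}9.png',im[:,:,::-1])
    for l in ('gold_tip','lens'): print(n,l,[(round(r['p'],2),np.round(w(T,r['point']),3).tolist()) for r in arm.pinpoint(l,n)][:2])
    g=P[(P[...,0]>487)&(P[...,0]<530)&(abs(P[...,1]-261)<9)&(P[...,2]>145)&(P[...,2]<175)]
    if len(g): print('  shaft',len(g),'tip x',np.percentile(g[:,0],99.5).round(1),'y',np.percentile(g[:,1],[3,97]).round(1),'ztop',np.percentile(g[:,2],[50,95]).round(1))
im=cv2.imread('pics/scene9.png');cv2.imwrite('pics/s9c.png',cv2.resize(im[90:330,200:440],(600,600),interpolation=cv2.INTER_CUBIC))
print(arm.get_state()['t'],arm.get_state()['qd'].round(4))
```

```text
at [0.4752 0.2611 0.1324] [-3.1416 -0.      0.017 ] w 0.0121 | trans [ 0.04 -0.02 -0.13] rot [-0.   -0.   -0.03] norm 0.1
wrist gold_tip [(0.71, [0.592, 0.261, 0.164]), (0.68, [0.513, 0.262, 0.154])]
wrist lens [(0.63, [0.588, 0.264, 0.165])]
  shaft 778 tip x 513.3 y [258.2 263.8] ztop [161.1 162.4]
top gold_tip [(0.38, [0.378, -0.076, -0.0]), (0.38, [0.658, -0.126, -0.001])]
top lens [(0.87, [0.596, 0.262, 0.161])]
scene gold_tip [(0.18, [0.589, 0.261, 0.163])]
scene lens [(0.87, [0.592, 0.263, 0.16]), (0.21, [0.48, 0.108, 0.004])]
16.0 [ 0.0005  0.0005 -0.0006  0.0016  0.0016 -0.0012]
```

View pics/s9c.png

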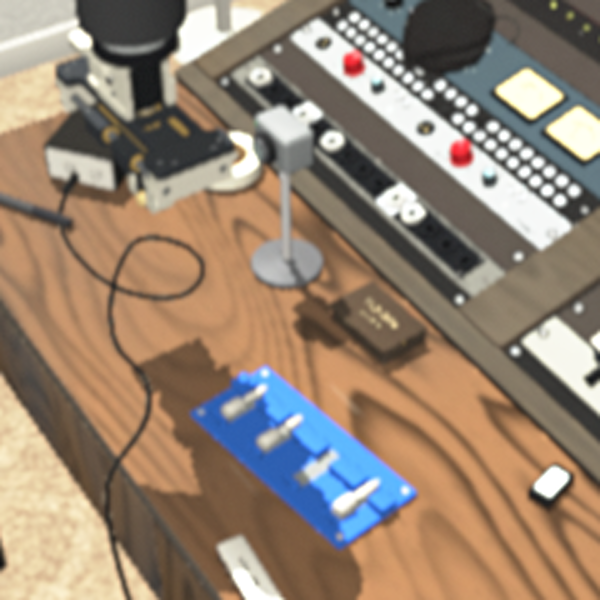

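The scene crop shows three silver adapters in pockets 1, 2 and 4, gold's pocket empty at (318,465), and the gripper holding gold in front of the lens at (265,145). I'll make a 1 mm height trim, settle and hand in.

Request:
move_arm(
  rows=[
    {"translation": [0,-0.03,-0.1],"rot": [0,0,0],"hand": 1},
    {"translation": [0,-0.03,-0.1],"rot": [0,0,0],"hand": 1},
    {"translation": [0,-0.03,-0.1],"rot": [0,0,0],"hand": 1},
    {"translation": [0,-0.03,-0.1],"rot": [0,0,0],"hand": 1},
    {"translation": [0,-0.03,-0.1],"rot": [0,0,0],"hand": 1},
    {"translation": [0,-0.03,-0.1],"rot": [0,0,0],"hand": 1},
    {"translation": [0,-0.03,-0.1],"rot": [0,0,0],"hand": 1},
    {"translation": [0,-0.03,-0.1],"rot": [0,0,0],"hand": 1},
  ],
)

```text
t: 16.67
eef_pos: [0.4752, 0.2613, 0.1334]
ee_rot: [3.142, 0.0, 0.017]
force: [-0.1, -0.4, -0.4]
width: 0.012
gripper_force: 20.0
```

```bash
python3 -c "
from h import *
go([.4756,.2613,.1335],.0175);print(arm.get_state()['gripper_force']);print(arm.job_done())"
```

```text
at [0.4752 0.2613 0.1334] [3.1416 0.     0.0169] w 0.012 | trans [ 0.04  0.   -0.01] rot [ 0.    0.   -0.03] norm 0.0
19.990268647670746
the job is handed in; nothing more can be done
None
```

The job is handed in at about 17 s: the spare lies in pocket 2 pointing like the others, and the gold adapter is held level at lens height with its tip pointing at the lens from about 8 cm away.

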